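# Roll down the snap lids of a portion tray and eject it

### The job

Take the hand roller by its green grip and roll it with steady, moderate downward pressure along the strip of lids in the sealing nest, from the blue lid to the far end, so that the drum turns and all five lids snap fully down; touch the tray and lids only with the roller. Put the roller back into its blue stand and let go, then press the red spring paddle all the way down to its stop with the bare gripper, to lift the finished tray, and let the paddle come up again. Leave the bottle, the can, the jar and the white pot standing where they are.

Things in the scene. Friction and masses are not known exactly. Their poses are not given: they have to be found in the camera images.
- nest: Aluminium sealing nest fixed to the table, 216 (its x) x 112 (its y) mm, 40 mm high at its two x ends, 32 mm at its sides. Origin: centre of its underside, on the table; z up. It holds a black tray (188 x 94 mm, rim 43 mm up) covered by a flat strip of five lids in a row along x. The red paddle sticks out on its +y side; its foot plate reaches y = 146 mm. A gauge post stands at x = 150 mm, y = 0: bar 16 mm thick, head x 143 to 172, y +-30, 175 to 235 mm up.
- tray: The black tray with its five lids. Origin coincides with the nest's while the tray is down. It rises by up to 10 mm, coupled to the paddle, and sinks back when the paddle is let go.
- lid1_top (a point): Centre of the top face of lid 1 (blue, at the -x end of the strip, where rolling starts), at nest x = -64 mm, y = 0; the lid is 31 (x) x 80 (y) x 5 mm, its top 49 to 50 mm above the table at the start, 45 mm when fully down. Its axes are the nest's.
- lid2_top (a point): Centre of the top face of lid 2 (white), at nest x = -32 mm, y = 0; the lid is 31 (x) x 80 (y) x 5 mm, its top 49 to 50 mm above the table at the start, 45 mm when fully down. Its axes are the nest's.
- lid3_top (a point): Centre of the top face of lid 3 (white), at nest x = 0 mm, y = 0; the lid is 31 (x) x 80 (y) x 5 mm, its top 49 to 50 mm above the table at the start, 45 mm when fully down. Its axes are the nest's.
- lid4_top (a point): Centre of the top face of lid 4 (white), at nest x = 32 mm, y = 0; the lid is 31 (x) x 80 (y) x 5 mm, its top 49 to 50 mm above the table at the start, 45 mm when fully down. Its axes are the nest's.
- lid5_top (a point): Centre of the top face of lid 5 (white, at the +x end, where rolling finishes), at nest x = 64 mm, y = 0; the lid is 31 (x) x 80 (y) x 5 mm, its top 49 to 50 mm above the table at the start, 45 mm when fully down. Its axes are the nest's.
- lid1 (a joint): How far lid 1 has been pushed down (m): starts between 0 and 0.001, fully down at its stop at 0.005. Stiff snap fit: it takes about 6 N to move, and stays where it is left.
- lid2 (a joint): How far lid 2 has been pushed down (m): starts between 0 and 0.001, fully down at its stop at 0.005. Stiff snap fit: it takes about 6 N to move, and stays where it is left.
- lid3 (a joint): How far lid 3 has been pushed down (m): starts between 0 and 0.001, fully down at its stop at 0.005. Stiff snap fit: it takes about 6 N to move, and stays where it is left.
- lid4 (a joint): How far lid 4 has been pushed down (m): starts between 0 and 0.001, fully down at its stop at 0.005. Stiff snap fit: it takes about 6 N to move, and stays where it is left.
- lid5 (a joint): How far lid 5 has been pushed down (m): starts between 0 and 0.001, fully down at its stop at 0.005. Stiff snap fit: it takes about 6 N to move, and stays where it is left.
- paddle (a joint): Angle of the red eject paddle (rad): 0 up (level), 0.35 down at its stop; a spring brings it back up. Hinged along the nest's x direction at nest x = -20, y = 64 mm, 42 mm above the table; its free end is on the +y side. Pressed at the press point it takes about 4 N to start and 10 to 14 N at the stop.
- paddle_press (a point): Point on the top of the red paddle at which to press it: 52 mm from the hinge, 46 mm above the table when up, about 28 mm when at the stop (at nest x = -20, y = 116 mm). The paddle is 60 (x) x 74 (y) x 6 mm.
- roller: Hand roller, about 0.5 to 0.7 kg, alike both ways round. Origin: underside of the drum, mid-length; z up. White drum along y, radius 25, length 90 mm; side plates at y = +-50 mm, from 14 mm up; steel bridge 44 (x) x 160 (y) mm, 56 to 66 mm up; green upright grip block 28 (x) x 64 (y) mm, 66 to 108 mm up, to be gripped across its 28 mm. It rolls along x.
- drum (a joint): Rotation of the roller's drum about its axle (rad), 0 at the start; free to turn both ways.
- stand: Blue roller stand fixed to the table: base 70 (x) x 170 (y) x 4 mm with two upright end walls (60 mm along x, 18 mm thick, inner faces at y = +-62 mm), flat tops 66 mm above the table. The roller hangs between the walls with the ends of its bridge resting on their tops, the drum 10 mm above the table, roller x and y along the stand's. Origin: centre of the underside; z up.
- stand_seat (a point): Where the roller's origin lies when it sits in the stand (10 mm above the stand's origin).
- sanitiser: Bystander: clear bottle with blue cap, 56 mm across, 170 mm high, on the table. Origin: centre of its underside.
- jar: Bystander: amber jar with red cap, 64 mm across, 115 mm high, on the table. Origin: centre of its underside.
- can: Bystander: aluminium can with a yellow label, 60 mm across, 110 mm high, on the table. Origin: centre of its underside.
- pot: Bystander: open white pot, 64 mm across, 75 mm high, on the table. Origin: centre of its underside.
There are look-alikes about, which are no part of the job. Several things have the shape of the stand; the one meant has the colours described above.

How it is judged:
On the way, in this order (a step that is already met when the one before it is completed fails the run):
1. the roller presses the blue lid down, with the last three lids still up (contact force between roller and tray above 3 N and value of joint lid1 above 0.0035 m and value of joint each of lid3, lid4, lid5 below 0.002 m), for 0.05 s.
2. the roller has rolled on and pressed lids 1 to 3 down, with the last lid still up (contact force between roller and tray above 3 N and value of joint each of lid1, lid2, lid3 above 0.0035 m and value of joint lid5 below 0.002 m), for 0.05 s.
3. the roller, pressing, has rolled all five lids down, its drum having turned by more than 3 rad (contact force between roller and tray above 3 N and value of joint each of lid1, lid2, lid3, lid4, lid5 above 0.0035 m and (value of joint drum above 3 rad or value of joint drum below -3 rad)), for 0.05 s.
4. the roller sits in its stand again, let go (distance between roller and stand_seat below 0.012 m and angle between roller's own z axis and vertical below 0.1 rad and contact force between the fingers and roller below 0.1 N and linear speed of roller below 0.03 m/s), for 0.2 s.
5. the gripper presses the paddle to its stop (value of joint paddle above 0.31 rad and contact force between the fingers and nest above 1 N and distance between roller and stand_seat below 0.012 m and angle between roller's own z axis and vertical below 0.1 rad), for 0.1 s.
At the end, for the whole second after the job is handed in: All five lids at least 3.5 mm down (of 5 mm), the roller at rest in its stand (origin within 12 mm of the seat, upright within 0.1 rad), the paddle back up (below 0.06 rad), bottle, can, jar and pot upright (within 0.15 rad) and within 30 mm of where they stood (value of joint each of lid1, lid2, lid3, lid4, lid5 above 0.0035 m and distance between roller and stand_seat below 0.012 m and angle between roller's own z axis and vertical below 0.1 rad and linear speed of roller below 0.03 m/s and value of joint paddle below 0.06 rad and angle between each of sanitiser, jar, pot, can's own z axis and vertical below 0.15 rad and distance of each of sanitiser, jar, pot, can from where it was at the start of the episode below 0.03 m); the robot touches nothing.
It fails at once if the lids are crushed: the roller presses on them with more than 60 N (contact force between roller and tray above 60 N).
It fails at once if the robot itself touches the tray or its lids (contact force between any of the fingers, the arm and tray above 1 N).
It fails at once if the bottle, can, jar or pot is knocked over or pushed more than 30 mm (angle between any of sanitiser, jar, pot, can's own z axis and vertical above 0.4 rad or distance of any of sanitiser, jar, pot, can from where it was at the start of the episode above 0.03 m).
It also fails if it takes over 72 s, if anything falls off the work surface, if the arm or the gripper's body presses on something with over 40 N, if the wrist force passes 120 N, or if a joint passes its speed limit or range.

### The arm

A 6-joint arm with a two-finger parallel gripper is mounted at the origin on the work surface. World frame = base frame: x ahead of the robot, y to its left, z up, the work surface at z = 0. Lengths are in m, angles in rad, forces in N, time in s.
With the tool pointing down it reaches from about 0.25 to 0.775 m from the base axis. Payload 4 kg.
Tool frame: the origin (TCP) lies midway between the tips of the shut fingers; the grasp point (between the pads) lies 19 mm behind it (manip.grip_point_offset is the distance from the TCP to the grasp point, in m); z points along the fingers, y is the direction in which the jaws open and shut (so a half turn about z gives the same grasp; the last joint's range is limited). The gripper opens to 85 mm and grips with 20 to 120 N. Pads are 22 mm wide; open, the fingers measure 114 mm over their backs; the gripper's body (76 mm by 85 mm) begins 54 mm behind the grasp point. The pads swing forward as they close: fully open they stand 13 mm farther back than shut.
Start: joints at [1.036, 0.087, 1.371, -0, 1.684, -0.103], TCP at [0.23, 0.5, 0.231] pointing down, gripper open.
Joint ranges: [-3.1, 3.1], [-0.76, 2.03], [0.27, 2.55], [-1.08, 4.22], [0.17, 2.65], [-2.57, 2.57]. Speed limits (rad/s): [2.79, 2.79, 3.14, 3.14, 3.14, 3.14].

### API

Orientations are given as a 3x3 rotation matrix whose columns are the frame's x, y, z axes.
In Python, from plant import readout, get_image, calibration, manip, find_in, cut_out, spot_point gives the robot as it stands.
- The arm moves only by the tool play_rows, never from a script. Its argument "commands" is one flat list of numbers, 7 for each row, row after row: the shift along the tool's x, y, z in mm, then the turn, a rotation vector about the tool's x, y, z in degrees, then the finger opening in mm, from 0 to 85.4. A call has 1 to 20 rows; each row is the pose to reach, as a shift and turn from the pose commanded when the call began, along the tool's axes at that moment; what a row does not reach only later rows make up. A row lasts 1/12 s, in which the tool goes at most 41.7 mm and 7.16 degrees, less where a joint would pass 70% of its speed; a pose out of reach is approached as far as the arm can. A call with a gripper value outside its range is refused whole. The fingers move at their own pace and stop on an object; "newtons" is the grip in N (left out, the last holds). Time passes only in rows, so rows that repeat a pose let the fingers close. It gives the time, the measured TCP pose, the force and the opening at its end, in the units of the state.
- readout.sense(): the state, without advancing time (a new reading comes with each control period).
- get_image(name): name is "scene" or "top" or "wrist"; returns (picture, depth): 480x640x3 uint8, red, green, blue; 480x640 float32, m along the optical axis (not along the pixel's ray), 0 where there is no reading.
- calibration(name): a dict with "fovy" (degrees; the focal length in pixels is half the picture's height over the tangent of half this angle, whatever the lens; pixels are square), "cx", "cy" (the principal point, pixels), "k1" (the pictures are not rectified: a ray, as slopes to the right and down, at radius r is drawn at 1 + k1 r^2 times it, then the intrinsics apply), "world_to_cam" (4x4, takes a point from world to camera coordinates); the wrist camera has in their place "tool_from_camera" (4x4, takes a point from camera to tool coordinates, whose origin is the TCP and whose axes are the flange's). Camera axes: x right, y down, z forward; pixel columns grow to the right and rows downward; lengths in m; the calibration is good to about 2 mm. A picture is of the moment at which its call begins: read the wrist's pose just before it. calibration takes no time and is no camera call.
- manip.hand_in(): hands the job in, once; it reports no verdict.
Trained networks look in the newest picture that a camera, given by its name, has taken for a name from the list of things; names that differ only in an ending like _2 or _b are one class to them, and where a whole thing is asked for, a point or a joint stands for the part that bears it (a point fixed in the world has none). Each returns a list of dicts, best first, with "conf" (0 to 1); they miss things now and then, are a little off and sometimes report something else, mostly with a low value. They report only what shows in the picture. A call takes as long as a camera call. They do not tell look-alikes from the thing itself.
- find_in(label, camera): "xyz" ([x, y, z] in m, in world coordinates, good to about 4 mm: the middle of the surface that is visible of it).
- cut_out(label, camera): "pixels" (480x640 bool, what is visible of it).
- spot_point(label, camera): "xyz" ([x, y, z] in m, in world coordinates, good to about 4 mm: a listed point, or the origin of a listed thing).
The state is a dict: "t": time; "joint_pos": joint angles; "joint_vel": joint speeds; "joint_efforts": joint torques, N m; "ee_pos": TCP position; "eef_rot": TCP orientation; "contact_force": force on the tool from outside, world axes, zero at the start; "moment": the same for the moment, N m; "finger_gap": finger opening in m.
Only numpy, scipy, OpenCV 4.12 (cv2) and the standard library are available. Lean on these libraries where they do the work, as an engineer would, in place of code of your own. Each camera call takes 0.05 s, during which the arm holds its last target. There are 200 camera calls.

## Working session

There is one attempt and no reset: what is moved stays moved. The work goes in short steps, Python scripts to look and compute and a tool call to move; the robot and the scene stay as the last step left them, time stands still between calls to the robot, and variables do not carry over. Pictures are saved under pics/ and viewed, about 8 in all and at most 12, crops included, and the job is handed in when it is done.

Besides the shell and the picture viewer there is one more tool, called after "Request:" by a JSON object that holds its "method" and its "body". play_rows: Moves the arm, as the interface text tells. Its arguments: {"type":"object","properties":{"commands":{"type":"array","items":{"type":"number"}},"newtons":{"type":"number"}},"required":["commands"]}

```bash
mkdir -p pics; cat > h.py <<'E'
import numpy as np, cv2
from plant import readout, get_image, calibration, manip, find_in, cut_out, spot_point
def shot(cam,fn=None):
    s=readout.sense(); im,d=get_image(cam)
    if fn: cv2.imwrite('pics/'+fn,im[:,:,::-1])
    return s,im,d
def cloud(cam,s,d):
    c=calibration(cam); f=240/np.tan(np.radians(c['fovy'])/2)
    v,u=np.mgrid[0:480,0:640].astype(float)
    x=(u-c['cx'])/f; y=(v-c['cy'])/f; X,Y=x.copy(),y.copy()
    for _ in range(8):
        k=1+c['k1']*(X*X+Y*Y); X,Y=x/k,y/k
    P=np.stack([X*d,Y*d,d,np.ones_like(d)],-1)
    if cam=='wrist':
        T=np.eye(4);T[:3,:3]=s['eef_rot'];T[:3,3]=s['ee_pos'];M=T@c['tool_from_camera']
    else: M=np.linalg.inv(c['world_to_cam'])
    return (P@M.T)[...,:3]
E
python3 - <<'E'
from h import *
np.set_printoptions(precision=4,suppress=True)
for cam in ['scene','top']:
    shot(cam,cam+'0.png')
    for n in ['nest','lid1_top','lid5_top','paddle_press','roller','stand','stand_seat','sanitiser','jar','can','pot']:
        print(cam,n,[(np.round(r['xyz'],3).tolist(),round(r['conf'],2)) for r in spot_point(n,cam)][:4])
s=readout.sense();print(s['t'],s['eef_rot'],s['ee_pos'])
E
```

```text
scene nest [([0.558, 0.183, 0.002], 0.86), ([0.624, 0.181, 0.045], 0.59), ([0.527, 0.184, 0.05], 0.26)]
scene lid1_top [([0.496, 0.187, 0.049], 0.6), ([0.544, 0.302, 0.047], 0.46)]
scene lid5_top [([0.623, 0.179, 0.05], 0.64)]
scene paddle_press [([0.542, 0.306, 0.048], 0.65), ([0.439, -0.252, -0.003], 0.38)]
scene roller [([0.567, -0.264, 0.014], 0.92)]
scene stand [([0.565, -0.26, -0.001], 0.75), ([0.808, -0.084, -0.006], 0.55), ([0.558, 0.182, -0.001], 0.23)]
scene stand_seat [([0.808, -0.082, 0.011], 0.75), ([0.569, -0.267, 0.011], 0.55)]
scene sanitiser [([0.594, 0.049, -0.003], 0.63), ([0.702, -0.27, 0.001], 0.6)]
scene jar [([0.595, 0.046, -0.004], 0.7), ([0.557, 0.181, -0.002], 0.33)]
scene can [([0.623, 0.178, 0.051], 0.17)]
scene pot [([0.652, 0.312, -0.001], 0.94)]
top nest [([0.56, 0.187, -0.002], 0.57), ([0.558, 0.187, 0.001], 0.19)]
top lid1_top [([0.494, 0.187, 0.051], 0.81)]
top lid5_top [([0.623, 0.183, 0.049], 0.9)]
top paddle_press [([0.544, 0.297, 0.046], 0.57)]
top roller [([0.566, -0.267, 0.01], 0.87)]
top stand [([0.805, -0.081, 0.002], 0.84), ([0.565, -0.261, -0.006], 0.81)]
top stand_seat [([0.565, -0.266, 0.013], 0.75), ([0.806, -0.08, 0.009], 0.58)]
top sanitiser [([0.697, -0.274, 0.001], 0.69), ([0.653, 0.314, -0.001], 0.49)]
top jar [([0.591, 0.05, -0.0], 0.7)]
top can [([0.443, -0.25, 0.003], 0.92)]
top pot [([0.652, 0.314, 0.0], 0.72), ([0.565, -0.26, -0.002], 0.59), ([0.561, 0.184, 0.05], 0.3)]
1.2 [[-0.9082  0.4185 -0.    ]
 [ 0.4185  0.9082  0.0001]
 [ 0.      0.     -1.    ]] [0.2302 0.4995 0.2313]
```

View pics/scene0.png

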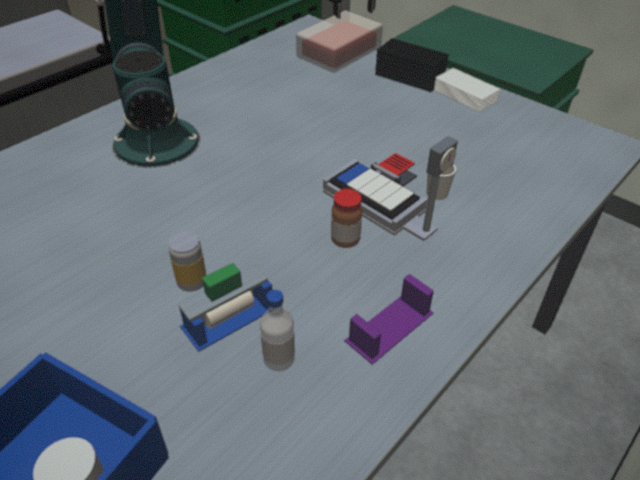

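View pics/top0.png

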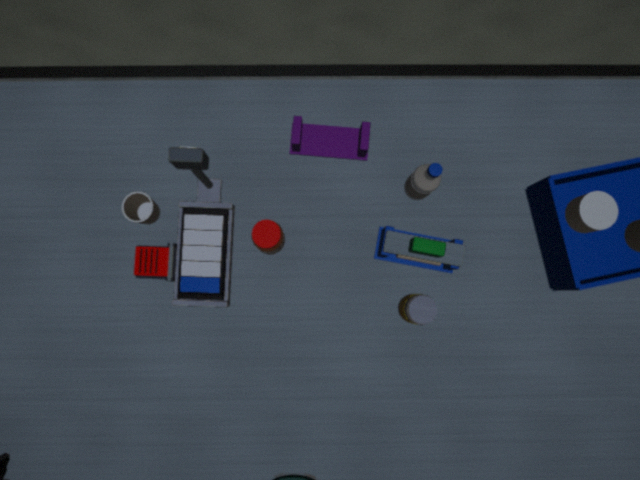

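The scene image shows the blue stand with the roller at about (228,315), the purple look-alike at (390,320) and the nest at (378,195). In the top image the green grip is at (430,246), the blue lid at (200,285), the paddle at (152,262), the jar at (267,235), the can at (420,308), the bottle at (427,180) and the pot at (138,208). Next I'll measure yaws and centres.

```bash
cat >> h.py <<'E'
from scipy.spatial.transform import Rotation as Rn
def fit(P,m):
    q=P[m]; q=q[q[:,2]>-1]
    (c,sz,a)=cv2.minAreaRect((q[:,:2]*1000).astype(np.float32))
    # yaw of long side, deg
    if sz[0]<sz[1]: a+=90
    a=(a+90)%180-90
    return np.round(c,1),np.round(sz,1),round(a,2),np.round(np.median(q[:,2])*1000,1),len(q)
def largest(m):
    m=cv2.erode(m.astype(np.uint8),np.ones((2,2)))
    n,l,st,_=cv2.connectedComponentsWithStats(m)
    return l==1+np.argmax(st[1:,4])
def colours(im,P,box):
    h=cv2.cvtColor(im,cv2.COLOR_RGB2HSV).astype(int); H,S,V=h[...,0],h[...,1],h[...,2]
    b=(P[...,0]>box[0])&(P[...,0]<box[1])&(P[...,1]>box[2])&(P[...,1]<box[3])
    return dict(green=b&(H>40)&(H<85)&(S>120)&(V>50),blue=b&(H>100)&(H<130)&(S>130)&(V>50),
                white=b&(S<70)&(V>130),red=b&((H<8)|(H>172))&(S>130)&(V>60))
def goal(xyz,yaw_jaw,s=None):
    """shift mm + rotvec deg in tool axes; tool down, tool y axis at yaw_jaw deg in world"""
    s=s or readout.sense(); R=np.array(s['eef_rot'])
    a=np.radians(yaw_jaw); y=np.array([np.cos(a),np.sin(a),0]); z=np.array([0,0,-1.]); 
    best=None
    for sg in (1,-1):
        G=np.stack([np.cross(sg*y,z),sg*y,z],1); rv=Rn.from_matrix(R.T@G).as_rotvec(degrees=True)
        if best is None or np.linalg.norm(rv)<np.linalg.norm(best): best=rv
    return np.round(1000*R.T@(np.array(xyz)-s['ee_pos']),1),np.round(best,2)
E
python3 - <<'E'
from h import *
np.set_printoptions(precision=4,suppress=True)
s,im,d=shot('top'); P=cloud('top',s,d)
a=colours(im,P,(.48,.65,-.40,-.15))
for k in('green','blue'): print('roller',k,fit(P,largest(a[k])))
b=colours(im,P,(.42,.70,.10,.36))
m=(b['white']|b['blue'])&(P[...,1]<.245)&(P[...,2]>.03); print('lids',fit(P,largest(m)))
for k in('red','blue'): print('nest',k,fit(P,largest(b[k])))
print(s['joint_pos'])
print(goal((.566,-.262,.30),-11,s))
E
```

```text
roller green (array([ 561.5, -266.1]), array([60.7, 24.7]), 78.83, np.float64(117.6), 397)
roller blue (array([ 563.2, -264.7]), array([168.8,  66.1]), 78.36, np.float64(3.9), 382)
lids (array([491.8, 186.5]), array([78.2, 28.5]), 89.06, np.float64(49.3), 542)
nest red (array([540.8, 286.7]), array([67.8, 58.6]), 87.47, np.float64(45.1), 915)
nest blue (array([491.8, 186.5]), array([78.2, 28.5]), 89.06, np.float64(49.2), 548)
[ 1.0359  0.0872  1.3707  0.      1.6836 -0.1031]
(array([-623.7, -551.1,  -68.7]), array([ 0.  , -0.  , 76.26]))
```

Request:
{"method": "play_rows", "body": {"commands": [-624,-551,-45,0,0,76.5,85,-624,-551,-45,0,0,76.5,85,-624,-551,-45,0,0,76.5,85,-624,-551,-45,0,0,76.5,85,-624,-551,-45,0,0,76.5,85,-624,-551,-45,0,0,76.5,85,-624,-551,-45,0,0,76.5,85,-624,-551,-45,0,0,76.5,85,-624,-551,-45,0,0,76.5,85,-624,-551,-45,0,0,76.5,85,-624,-551,-45,0,0,76.5,85,-624,-551,-45,0,0,76.5,85,-624,-551,-45,0,0,76.5,85,-624,-551,-45,0,0,76.5,85,-624,-551,-45,0,0,76.5,85,-624,-551,-45,0,0,76.5,85,-624,-551,-45,0,0,76.5,85,-624,-551,-45,0,0,76.5,85,-624,-551,-45,0,0,76.5,85,-624,-551,-45,0,0,76.5,85]}}

```text
t: 2.92
ee_pos: [0.5666, -0.2638, 0.2763]
eef_rot: [[0.195, 0.981, 0.0], [0.981, -0.195, 0.0], [0.0, 0.0, -1.0]]
contact_force: [1.5, -0.2, 0.4]
finger_gap: 0.085
```

Request:
{"method": "play_rows", "body": {"commands": [0,0,0,0,0,0,85,0,0,0,0,0,0,85,0,0,0,0,0,0,85]}}

```text
t: 3.17
ee_pos: [0.5661, -0.2616, 0.2757]
eef_rot: [[0.195, 0.981, -0.001], [0.981, -0.195, 0.001], [0.001, -0.001, -1.0]]
contact_force: [-1.0, -0.2, 0.0]
finger_gap: 0.0848
```

```bash
cat > w.py <<'E'
from h import *
np.set_printoptions(precision=4,suppress=True)
s,im,d=shot('wrist','w1.png'); P=cloud('wrist',s,d)
print(s['t'],s['ee_pos'],s['eef_rot'],s['joint_pos'],s['contact_force'])
a=colours(im,P,(.45,.68,-.40,-.12))
print('green',fit(P,largest(a['green']&(P[...,2]>.11))))
print('blue',fit(P,a['blue']&(P[...,2]<.075)))
for n in('roller','stand_seat','stand'): print(n,[(np.round(r['xyz'],4),round(r['conf'],2)) for r in spot_point(n,'wrist')])
E
python3 w.py
```

```text
3.1667 [ 0.5661 -0.2616  0.2757] [[ 0.1953  0.9808 -0.0009]
 [ 0.9808 -0.1953  0.0012]
 [ 0.001  -0.0012 -1.    ]] [-0.5241  0.2516  1.0947  0.0006  1.7966 -0.3275] [-1.0258 -0.2116  0.0298]
green (array([ 570.1, -237. ]), array([117.5,  26. ]), 78.31, np.float64(116.8), 2411)
blue (array([ 567.2, -262.1]), array([167.9,  69.5]), 78.92, np.float64(3.5), 3180)
roller [(array([ 0.5669, -0.2681,  0.0119]), 0.86)]
stand_seat []
stand [(array([ 0.5599, -0.2698,  0.0125]), 0.47)]
```

View pics/w1.png

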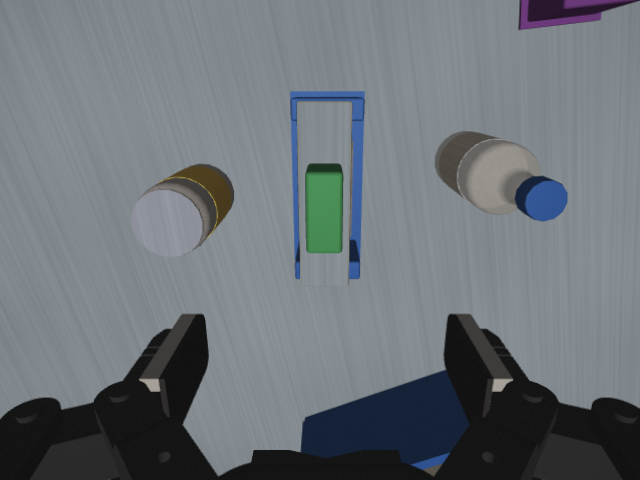

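The grip is centred at about (324,208) in the wrist picture and aligned with the jaws. The blue stand lies around it, the can is at (185,215) and the bottle at (500,180). I'll refine the grip centre without outliers.

```bash
python3 - <<'E'
from h import *
np.set_printoptions(precision=4,suppress=True)
s,im,d=shot('wrist'); P=cloud('wrist',s,d)
a=colours(im,P,(.45,.68,-.40,-.12))
m=a['green']&(abs(P[...,2]-.117)<.004); m=cv2.erode(m.astype(np.uint8),np.ones((5,5)))>0
q=P[m]; print('green',fit(P,m),np.median(q,0))
t=np.radians(78.5);e=np.array([np.cos(t),np.sin(t)])
for v in(e,np.array([e[1],-e[0]])): 
    x=q[:,:2]@v; l,h=np.percentile(x,[2,98]); print((l+h)/2,h-l)
    b=P[a['blue']&(P[...,2]<.075)][:,:2]@v; l,h=np.percentile(b,[1,99]); print('blue',(l+h)/2,h-l)
bm=a['blue']&(P[...,2]>.05)&(P[...,2]<.08); print('walls',bm.sum(),np.median(P[bm],0) if bm.any() else 0)
x=np.array([.565,-.2655]);print(x@e,x@np.array([e[1],-e[0]]))
E
```

```text
green (array([ 564.3, -263. ]), array([60. , 23.2]), 79.38, np.float64(116.9), 1445) [ 0.5632 -0.2717  0.1169]
-0.1528750324090351 0.04216503146696973
blue -0.14036176032038628 0.16098064012477756
0.6056094739354378 0.022478953706809635
blue 0.6080958767168576 0.06883474095956321
walls 857 [ 0.5793 -0.1976  0.0647]
-0.14752712613111385 0.6065896446985346
```

Request:
{"method": "play_rows", "body": {"commands": [-3.5,-0.5,30,0,0,0,85,-3.5,-0.5,60,0,0,0,85,-3.5,-0.5,90,0,0,0,85,-3.5,-0.5,120,0,0,0,85,-3.5,-0.5,140,0,0,0,85,-3.5,-0.5,160,0,0,0,85,-3.5,-0.5,175,0,0,0,85,-3.5,-0.5,185,0,0,0,85,-3.5,-0.5,195,0,0,0,85,-3.5,-0.5,195,0,0,0,85,-3.5,-0.5,195,0,0,0,60,-3.5,-0.5,195,0,0,0,40,-3.5,-0.5,195,0,0,0,20,-3.5,-0.5,195,0,0,0,10,-3.5,-0.5,195,0,0,0,5,-3.5,-0.5,195,0,0,0,5,-3.5,-0.5,195,0,0,0,5,-3.5,-0.5,195,0,0,0,5], "newtons": 90}}

```text
t: 4.92
ee_pos: [0.5653, -0.2654, 0.0826]
eef_rot: [[0.195, 0.981, 0.001], [0.981, -0.195, -0.001], [-0.001, 0.001, -1.0]]
contact_force: [-1.4, 1.1, 6.1]
finger_gap: 0.0271
```

Request:
{"method": "play_rows", "body": {"commands": [0,0,-5,0,0,0,5,0,0,-15,0,0,0,5,0,0,-30,0,0,0,5,0,0,-50,0,0,0,5,0,0,-75,0,0,0,5,0,0,-100,0,0,0,5,0,0,-125,0,0,0,5,0,0,-145,0,0,0,5,0,0,-155,0,0,0,5,0,0,-160,0,0,0,5,0,0,-160,0,0,0,5,0,0,-160,0,0,0,5]}}

```text
t: 5.92
ee_pos: [0.5645, -0.2647, 0.2393]
eef_rot: [[0.195, 0.981, -0.003], [0.981, -0.195, 0.002], [0.001, -0.003, -1.0]]
contact_force: [0.5, -0.2, -6.4]
finger_gap: 0.027
```

```bash
python3 - <<'E'
from h import *
np.set_printoptions(precision=4,suppress=True)
s=readout.sense();print(s['t'],s['contact_force'],s['moment'],s['finger_gap'],s['ee_pos'])
for cam in('top','scene'):
    s,im,d=shot(cam); P=cloud(cam,s,d)
    b=colours(im,P,(.44,.68,.13,.24))
    for z in(.040,):
        m=(b['white']|b['blue'])&(P[...,2]>z)&(P[...,2]<.055)
        print(cam,'lids',fit(P,m))
    hi=(P[...,2]>.028)&(P[...,2]<.055)&(P[...,0]>.42)&(P[...,0]<.68)&(P[...,1]>.10)&(P[...,1]<.247)
    print('nest',fit(P,largest(hi)))
    for n in('lid1_top','lid2_top','lid3_top','lid4_top','lid5_top','nest'):
        print(n,[(np.round(r['xyz'],4),round(r['conf'],2)) for r in spot_point(n,cam)][:2])
    v=[]
s,im,d=shot('wrist','w2.png'); P=cloud('wrist',s,d)
cv2.imwrite('pics/w2.png',np.hstack([im[:,:,::-1][::2,::2]]))
E
```

```text
5.9167 [ 0.531  -0.1674 -6.3964] [ 0.0295 -0.0057 -0.0436] 0.02696345972724199 [ 0.5645 -0.2647  0.2393]
top lids (array([556.7, 185.8]), array([ 82.7, 158.6]), -2.76, np.float64(49.4), 2814)
nest (array([556.2, 187.3]), array([118.1, 214.5]), -2.31, np.float64(47.4), 4736)
lid1_top [(array([0.4923, 0.187 , 0.0501]), 0.56)]
lid2_top [(array([0.5252, 0.1812, 0.0521]), 0.6), (array([ 0.5641, -0.2658,  0.1634]), 0.54)]
lid3_top [(array([0.5578, 0.182 , 0.0482]), 0.96)]
lid4_top [(array([0.5951, 0.1804, 0.0479]), 0.94)]
lid5_top [(array([0.626 , 0.1837, 0.0471]), 0.87)]
nest [(array([0.6224, 0.1834, 0.0482]), 0.57)]
scene lids (array([560.9, 183.1]), array([106.2, 215.5]), -1.49, np.float64(49.4), 1752)
nest (array([563. , 186.5]), array([121. , 214.9]), -2.48, np.float64(47.9), 2581)
lid1_top [(array([0.497 , 0.1868, 0.0528]), 0.77), (array([0.6237, 0.1812, 0.0509]), 0.58)]
lid2_top [(array([0.5265, 0.1842, 0.0479]), 0.9)]
lid3_top [(array([0.5601, 0.1843, 0.0503]), 0.85)]
lid4_top [(array([0.5904, 0.1804, 0.0481]), 0.82)]
lid5_top [(array([0.6233, 0.1825, 0.0484]), 0.57), (array([ 0.5634, -0.2637,  0.1714]), 0.52)]
nest [(array([ 0.5523,  0.1816, -0.0001]), 0.6)]
```

View pics/w2.png

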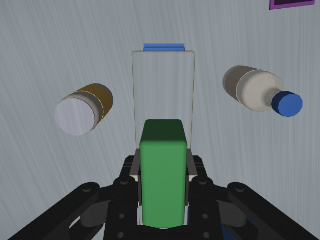

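The roller is held level and the sensed weight is 6.4 N. The bridge is at (163,100), with the empty blue stand below it. Next I'll carry it to above the blue lid.

Request:
{"method": "play_rows", "body": {"commands": [9,-3,0,0,0,-0.2,5,26,-9.5,0,0,0,-0.5,5,52,-19,0,0,0,-1.1,5,82,-30,0,0,0,-1.7,5,116,-43,0,0,0,-2.4,5,150,-55.5,0,0,0,-3.1,5,185,-68,0,0,0,-3.8,5,219,-81,0,0,0,-4.5,5,254,-93.5,0,0,0,-5.3,5,288,-106,0,0,0,-6,5,322,-119,0,0,0,-6.7,5,353,-130,0,0,0,-7.3,5,378,-139.5,0,0,0,-7.8,5,400,-147.5,0,0,0,-8.3,5,417,-154,0,0,0,-8.6,5,426,-157,0,0,0,-8.8,5,430,-158.5,0,0,0,-8.9,5,430,-158.5,0,0,0,-8.9,5,430,-158.5,0,0,0,-8.9,5]}}

```text
t: 8.25
ee_pos: [0.4934, 0.1868, 0.2413]
eef_rot: [[0.042, 0.999, 0.0], [0.999, -0.042, -0.001], [-0.001, 0.0, -1.0]]
contact_force: [-0.5, 0.2, -5.8]
finger_gap: 0.0269
```

Request:
{"method": "play_rows", "body": {"commands": [0,0,20,0,0,0,5,0,0,45,0,0,0,5,0,0,70,0,0,0,5,0,0,88,0,0,0,5,0,0,98,0,0,0,5,0,0,100,0,0,0,5,0,0,100,0,0,0,5,0,0,100,0,0,0,5]}}

```text
t: 8.92
ee_pos: [0.4945, 0.1874, 0.1429]
eef_rot: [[0.042, 0.999, 0.003], [0.999, -0.042, 0.001], [0.001, 0.003, -1.0]]
contact_force: [0.5, 0.1, -4.8]
finger_gap: 0.0269
```

```bash
python3 - <<'E'
from h import *
np.set_printoptions(precision=4,suppress=True)
s,im,d=shot('scene'); print(s['t'],s['ee_pos'],s['eef_rot'],s['joint_pos'],s['contact_force'],s['moment'])
cv2.imwrite('pics/s1.png',cv2.resize(im[120:280,270:500,::-1],None,fx=3,fy=3))
s,im,d=shot('wrist','w3.png')
print(goal((.493,.1878,.1391),-2.4))
E
```

```text
8.9167 [0.4945 0.1874 0.1429] [[ 0.0416  0.9991  0.0028]
 [ 0.9991 -0.0416  0.0007]
 [ 0.0008  0.0028 -1.    ]] [ 0.255   0.0726  1.5627 -0.0001  1.5034  0.2966] [ 0.4877  0.076  -4.7992] [ 0.0056 -0.0184 -0.0381]
(array([ 0. , -1.7,  4.3]), array([ 0.22, -0.07,  0.04]))
```

View pics/s1.png

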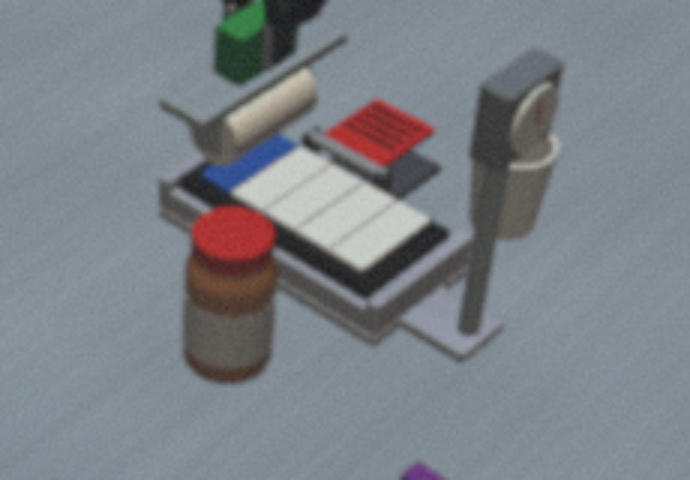

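View pics/w3.png

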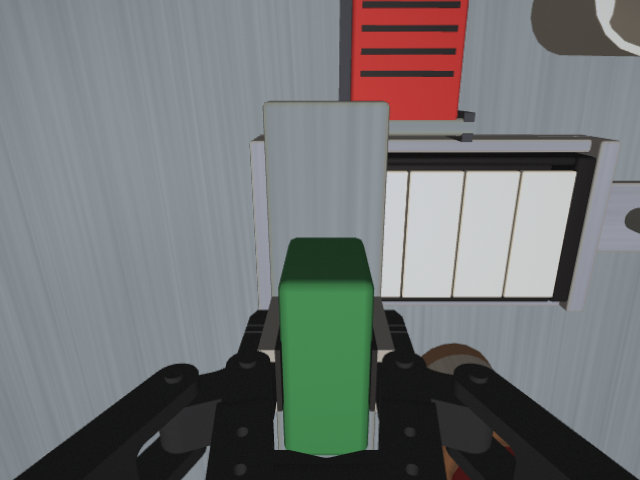

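The scene crop shows the roller hovering over the blue lid at about (250,150). In the wrist view the bridge is square to the white lids (cols 390–575). Now I'll lower it gently.

Request:
{"method": "play_rows", "body": {"commands": [0,-1,6,0,0,0,5,0,-1,12,0,0,0,5,0,-1,16,0,0,0,5,0,-1,18,0,0,0,5,0,-1,20,0,0,0,5,0,-1,20,0,0,0,5,0,-1,20,0,0,0,5]}}

```text
t: 9.6
ee_pos: [0.4926, 0.1876, 0.1215]
eef_rot: [[0.041, 0.999, 0.001], [0.999, -0.041, 0.0], [0.0, 0.001, -1.0]]
contact_force: [-0.1, -0.4, -3.6]
finger_gap: 0.0266
```

Request:
{"method": "play_rows", "body": {"commands": [0,0,1,0,0,0,5,0,0,2,0,0,0,5,0,0,2,0,0,0,5,0,0,2,0,0,0,5]}}

```text
t: 9.93
ee_pos: [0.4929, 0.1877, 0.1202]
eef_rot: [[0.041, 0.999, 0.002], [0.999, -0.041, 0.0], [0.0, 0.002, -1.0]]
contact_force: [0.7, -1.1, 0.4]
finger_gap: 0.027
```

Request:
{"method": "play_rows", "body": {"commands": [0,0,1,0,0,0,5,0,0,2,0,0,0,5,0,0,2,0,0,0,5,0,0,2,0,0,0,5]}}

```text
t: 10.27
ee_pos: [0.4925, 0.1877, 0.1174]
eef_rot: [[0.041, 0.999, 0.0], [0.999, -0.041, 0.0], [0.0, 0.0, -1.0]]
contact_force: [-0.3, -1.3, 0.0]
finger_gap: 0.0268
```

Request:
{"method": "play_rows", "body": {"commands": [0,0,1,0,0,0,5,0,0,2,0,0,0,5,0,0,2,0,0,0,5,0,0,2,0,0,0,5]}}

```text
t: 10.6
ee_pos: [0.4937, 0.1877, 0.1173]
eef_rot: [[0.041, 0.999, 0.004], [0.999, -0.041, 0.0], [0.001, 0.004, -1.0]]
contact_force: [0.4, -1.6, 6.4]
finger_gap: 0.0271
```

Request:
{"method": "play_rows", "body": {"commands": [0,0,1,0,0,0,5,0,0,2,0,0,0,5,0,0,2,0,0,0,5,0,0,2,0,0,0,5]}}

```text
t: 10.93
ee_pos: [0.4949, 0.1876, 0.1173]
eef_rot: [[0.041, 0.999, 0.008], [0.999, -0.041, 0.001], [0.001, 0.008, -1.0]]
contact_force: [0.5, -2.2, 10.9]
finger_gap: 0.027
```

Request:
{"method": "play_rows", "body": {"commands": [0,3,1,0,0,0,5,0,7,1,0,0,0,5,0,11,1,0,0,0,5,0,15,1,0,0,0,5,0,19,1,0,0,0,5,0,23,1,0,0,0,5,0,27,1,0,0,0,5,0,31,1,0,0,0,5,0,35,1,0,0,0,5,0,35,1,0,0,0,5]}}

```text
t: 11.77
ee_pos: [0.5298, 0.1863, 0.1173]
eef_rot: [[0.041, 0.999, 0.007], [0.999, -0.041, 0.001], [0.001, 0.007, -1.0]]
contact_force: [-2.4, -2.7, 16.1]
finger_gap: 0.0272
```

Request:
{"method": "play_rows", "body": {"commands": [0,4,0,0,0,0,5,0,8,0,0,0,0,5,0,12,0,0,0,0,5,0,16,0,0,0,0,5,0,20,0,0,0,0,5,0,24,0,0,0,0,5,0,28,0,0,0,0,5,0,32,0,0,0,0,5,0,32,0,0,0,0,5]}}

```text
t: 12.52
ee_pos: [0.5618, 0.1849, 0.1173]
eef_rot: [[0.041, 0.999, 0.007], [0.999, -0.041, 0.001], [0.001, 0.007, -1.0]]
contact_force: [-2.0, -3.0, 15.2]
finger_gap: 0.0272
```

Request:
{"method": "play_rows", "body": {"commands": [0,4,0,0,0,0,5,0,8,0,0,0,0,5,0,12,0,0,0,0,5,0,16,0,0,0,0,5,0,20,0,0,0,0,5,0,24,0,0,0,0,5,0,28,0,0,0,0,5,0,32,0,0,0,0,5,0,32,0,0,0,0,5]}}

```text
t: 13.27
ee_pos: [0.5937, 0.1836, 0.1173]
eef_rot: [[0.041, 0.999, 0.007], [0.999, -0.041, 0.001], [0.001, 0.007, -1.0]]
contact_force: [-2.3, -1.6, 13.9]
finger_gap: 0.0271
```

Request:
{"method": "play_rows", "body": {"commands": [0,4,0,0,0,0,5,0,8,0,0,0,0,5,0,12,0,0,0,0,5,0,16,0,0,0,0,5,0,20,0,0,0,0,5,0,24,0,0,0,0,5,0,28,0,0,0,0,5,0,32,0,0,0,0,5,0,36,0,0,0,0,5,0,36,0,0,0,0,5,0,36,0,0,0,0,5]}}

```text
t: 14.18
ee_pos: [0.6304, 0.1821, 0.1173]
eef_rot: [[0.041, 0.999, 0.009], [0.999, -0.041, 0.001], [0.001, 0.009, -1.0]]
contact_force: [0.0, -2.1, 11.3]
finger_gap: 0.0271
```

```bash
python3 - <<'E'
from h import *
np.set_printoptions(precision=4,suppress=True)
s,im,d=shot('scene'); print(s['t'],s['ee_pos'],s['contact_force'],s['joint_pos'])
P=cloud('scene',s,d); b=colours(im,P,(.44,.66,.13,.24))
m=(b['white']|b['blue'])&(P[...,2]>.035)&(P[...,2]<.055)
c=np.array([.559,.185]);t=np.radians(-2.4);X=(P[...,:2]-c)@[np.cos(t),np.sin(t)];Y=(P[...,:2]-c)@[-np.sin(t),np.cos(t)]
for k in range(-2,3):
    q=m&(abs(X-.032*k)<.011)&(abs(Y)<.033); print(k+3,q.sum(),np.median(P[q][:,2]) if q.any() else 0)
E
```

```text
14.1833 [0.6304 0.1821 0.1173] [ 0.035  -2.057  11.3183] [ 0.1953  0.3593  1.2723 -0.001   1.5006  0.2365]
1 163 0.04493675124416319
2 178 0.04528362198534602
3 126 0.04518670209195452
4 20 0.044830912662620626
5 0 0
```

Lids 1–4 measure 45 mm, and z was constant right through lid 5. Now I'll lift and carry the roller back.

Request:
{"method": "play_rows", "body": {"commands": [0,0,-6,0,0,0,5,0,0,-15,0,0,0,5,0,0,-30,0,0,0,5,0,-3,-50,0,0,0,5,0,-10,-75,0,0,0,5,0,-20,-100,0,0,0,5,0,-32,-118,0,0,0,5,0,-45,-130,0,0,0,5,0,-55,-132,0,0,0,5,0,-60,-132,0,0,0,5,0,-60,-132,0,0,0,5,0,-60,-132,0,0,0,5]}}

```text
t: 15.23
ee_pos: [0.5666, 0.1845, 0.2418]
eef_rot: [[0.041, 0.999, -0.004], [0.999, -0.041, -0.001], [-0.001, -0.004, -1.0]]
contact_force: [0.1, -0.7, -5.9]
finger_gap: 0.0271
```

```bash
python3 - <<'E'
from h import *
np.set_printoptions(precision=4,suppress=True)
s,im,d=shot('scene'); print(s['t'],s['ee_pos'],s['eef_rot'],s['contact_force'])
P=cloud('scene',s,d); b=colours(im,P,(.44,.66,.13,.24))
m=(b['white']|b['blue'])&(P[...,2]>.035)&(P[...,2]<.055)
c=np.array([.559,.185]);t=np.radians(-2.4);X=(P[...,:2]-c)@[np.cos(t),np.sin(t)];Y=(P[...,:2]-c)@[-np.sin(t),np.cos(t)]
for k in range(-2,3):
    q=m&(abs(X-.032*k)<.011)&(abs(Y)<.033); print(k+3,q.sum(),np.median(P[q][:,2]) if q.any() else 0)
print(goal((.5653,-.2654,.240),-11.26))
E
```

```text
15.2333 [0.5666 0.1845 0.2418] [[ 0.0407  0.9992 -0.0036]
 [ 0.9992 -0.0407 -0.0007]
 [-0.0009 -0.0036 -1.    ]] [ 0.0792 -0.6655 -5.9436]
1 163 0.045024943697190345
2 171 0.04522281345676793
3 173 0.04509631926715896
4 183 0.04510128831352456
5 192 0.04523760841269603
(array([-449.5,   16.8,    2.2]), array([-0.19,  0.07,  8.92]))
```

Request:
{"method": "play_rows", "body": {"commands": [-9,0,0,0,0,0.2,5,-27,1,0,0,0,0.5,5,-54,2,0,0,0,1.1,5,-85,3,0,0,0,1.7,5,-121,4.5,0,0,0,2.4,5,-157,6,0,0,0,3.1,5,-193,7,0,0,0,3.8,5,-229,8.5,0,0,0,4.5,5,-265,10,0,0,0,5.3,5,-301,11,0,0,0,6,5,-337,12.5,0,0,0,6.7,5,-369,14,0,0,0,7.3,5,-396,15,0,0,0,7.8,5,-418,15.5,0,0,0,8.3,5,-436,16,0,0,0,8.6,5,-445,16.5,0,0,0,8.8,5,-449.5,17,0,0,0,8.9,5,-449.5,17,0,0,0,8.9,5,-449.5,17,0,0,0,8.9,5,-449.5,17,0,0,0,8.9,5]}}

```text
t: 16.95
ee_pos: [0.5662, -0.264, 0.2443]
eef_rot: [[0.193, 0.981, 0.0], [0.981, -0.193, 0.001], [0.001, -0.0, -1.0]]
contact_force: [-0.1, 0.4, -5.3]
finger_gap: 0.0269
```

Request:
{"method": "play_rows", "body": {"commands": [0,0,25,0,0,0,5,0,0,50,0,0,0,5,0,0,75,0,0,0,5,0,0,95,0,0,0,5,0,0,105,0,0,0,5,0,0,110,0,0,0,5,0,0,110,0,0,0,5,0,0,110,0,0,0,5,0,0,110,0,0,0,5]}}

```text
t: 17.7
ee_pos: [0.5671, -0.2657, 0.1367]
eef_rot: [[0.195, 0.981, 0.004], [0.981, -0.195, -0.002], [-0.001, 0.004, -1.0]]
contact_force: [0.6, 0.6, -5.7]
finger_gap: 0.0273
```

```bash
python3 - <<'E'
from h import *
np.set_printoptions(precision=4,suppress=True)
s,im,d=shot('wrist','w4.png'); P=cloud('wrist',s,d)
print(s['t'],s['ee_pos'],s['eef_rot'],s['contact_force'])
print(goal((.5653,-.2654,.0826),-11.26))
h=manip
E
```

```text
17.7 [ 0.5671 -0.2657  0.1367] [[ 0.1946  0.9809  0.0037]
 [ 0.9809 -0.1946 -0.0021]
 [-0.0013  0.004  -1.    ]] [ 0.5909  0.6458 -5.6689]
(array([ 0.1, -2. , 54.1]), array([0.23, 0.07, 0.03]))
```

View pics/w4.png

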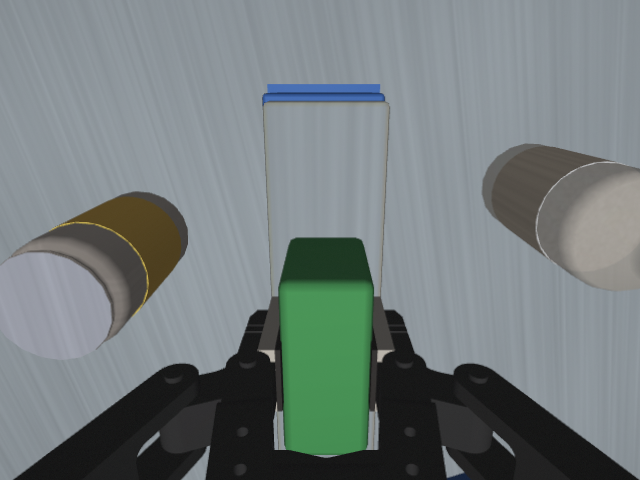

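The bridge (cols 265–388) sits over the blue stand (cols 264–384, row 95), well lined up. Lowering.

Request:
{"method": "play_rows", "body": {"commands": [0,-1,10,0,0,0,5,0,-1.5,22,0,0,0,5,0,-1.5,34,0,0,0,5,0,-1.5,42,0,0,0,5,0,-1.5,47,0,0,0,5,0,-1.5,50,0,0,0,5,0,-1.5,52,0,0,0,5,0,-1.5,53,0,0,0,5,0,-1.5,53,0,0,0,5,0,-1.5,53,0,0,0,5]}}

```text
t: 18.58
ee_pos: [0.5647, -0.2652, 0.0826]
eef_rot: [[0.195, 0.981, 0.001], [0.981, -0.195, -0.001], [-0.0, 0.001, -1.0]]
contact_force: [-3.1, 1.7, 0.6]
finger_gap: 0.0269
```

Request:
{"method": "play_rows", "body": {"commands": [0,0,0,0,0,0,35,0,0,0,0,0,0,50,0,0,0,0,0,0,70,0,0,0,0,0,0,80,0,0,0,0,0,0,80,0,0,0,0,0,0,80,0,0,-5,0,0,0,80,0,0,-15,0,0,0,80,0,0,-35,0,0,0,80,0,0,-65,0,0,0,80,0,0,-100,0,0,0,80,0,0,-135,0,0,0,80,0,0,-165,0,0,0,80,0,0,-195,0,0,0,80,0,0,-195,0,0,0,80,0,0,-195,0,0,0,80]}}

```text
t: 19.92
ee_pos: [0.5654, -0.2655, 0.2808]
eef_rot: [[0.195, 0.981, 0.007], [0.981, -0.195, -0.004], [-0.002, 0.008, -1.0]]
contact_force: [-0.1, -0.1, -0.0]
finger_gap: 0.08
```

```bash
python3 - <<'E'
from h import *
np.set_printoptions(precision=4,suppress=True)
s,im,d=shot('wrist','w5.png'); P=cloud('wrist',s,d)
print(s['t'],s['ee_pos'],s['contact_force'])
a=colours(im,P,(.45,.68,-.40,-.12))
m=a['green']&(abs(P[...,2]-.117)<.004); m=cv2.erode(m.astype(np.uint8),np.ones((5,5)))>0
print('green',fit(P,m)); print('roller',[(np.round(r['xyz'],4),round(r['conf'],2)) for r in spot_point('roller','wrist')])
s,im,d=shot('top'); P=cloud('top',s,d)
b=colours(im,P,(.48,.62,.24,.36)); print('red',fit(P,largest(b['red']&(P[...,2]>.03))))
for cam in('top','scene'):
    if cam=='scene': get_image(cam)
    print([(np.round(r['xyz'],4),round(r['conf'],2)) for r in spot_point('paddle_press',cam)])
t=np.radians(-2.4);p=np.array([.559,.185])+np.array([[np.cos(t),-np.sin(t)],[np.sin(t),np.cos(t)]])@[-.02,.116];print(p)
print(goal((p[0],p[1],.15),-2.4),'or',goal((p[0],p[1],.15),87.6))
E
```

```text
19.9167 [ 0.5654 -0.2655  0.2808] [-0.1224 -0.0546 -0.0446]
green (array([ 564.8, -264.8]), array([55.5, 23. ]), 79.32, np.float64(116.9), 1739)
roller [(array([ 0.5638, -0.2677,  0.0105]), 0.83)]
red (array([540.4, 286.9]), array([68.2, 58.2]), 87.63, np.float64(45.0), 904)
[(array([0.5442, 0.2983, 0.0465]), 0.86)]
[(array([0.5431, 0.3027, 0.0464]), 0.77)]
[0.5439 0.3017]
(array([ 551.5, -129.7,  125.4]), array([-0.19, -0.09, -8.84])) or (array([ 551.5, -129.7,  125.4]), array([-0.21,  0.08, 81.16]))
```

View pics/w5.png

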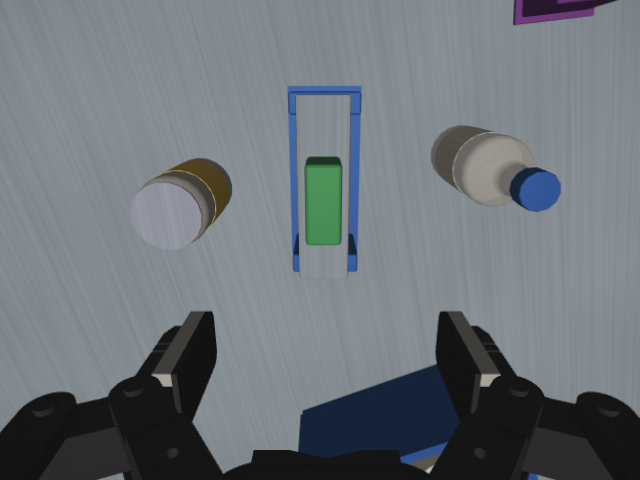

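The roller is seated in the blue stand (grip at (323,200), same as before) and the fingers are clear. Next is the paddle.

Request:
{"method": "play_rows", "body": {"commands": [30,-7,0,0,0,-0.5,80,65,-15,0,0,0,-1,60,105,-25,0,0,0,-1.7,40,145,-34,0,0,0,-2.3,20,185,-43,0,0,0,-3,0,225,-53,0,0,0,-3.6,0,265,-62,0,0,0,-4.2,0,305,-72,0,0,0,-4.9,0,345,-81,0,0,0,-5.5,0,385,-90,0,0,0,-6.2,0,425,-100,0,0,0,-6.8,0,465,-109,0,0,0,-7.4,0,500,-117,0,0,0,-8,0,525,-123,0,0,0,-8.4,0,543,-127.5,0,0,0,-8.7,0,551.5,-129.5,0,0,0,-8.8,0,551.5,-129.5,0,0,0,-8.8,0,551.5,-129.5,0,0,0,-8.8,0]}}

```text
t: 21.72
ee_pos: [0.5449, 0.3006, 0.2755]
eef_rot: [[0.043, 0.999, -0.001], [0.999, -0.043, -0.001], [-0.001, -0.001, -1.0]]
contact_force: [0.8, 0.4, 0.5]
finger_gap: -0.0002
```

Request:
{"method": "play_rows", "body": {"commands": [0,0,40,0,0,0,0,0,0,80,0,0,0,0,0,0,120,0,0,0,0,0,0,150,0,0,0,0,0,0,175,0,0,0,0,0,0,195,0,0,0,0,0,0,205,0,0,0,0,0,0,210,0,0,0,0,0,0,210,0,0,0,0,0,0,210,0,0,0,0]}}

```text
t: 22.55
ee_pos: [0.546, 0.3009, 0.0679]
eef_rot: [[0.044, 0.999, 0.002], [0.999, -0.044, 0.001], [0.001, 0.002, -1.0]]
contact_force: [-0.4, 0.2, 0.5]
finger_gap: -0.0002
```

```bash
python3 - <<'E'
from h import *
np.set_printoptions(precision=4,suppress=True)
s,im,d=shot('scene'); print(s['t'],s['ee_pos'],s['contact_force'],s['finger_gap'])
a=cv2.resize(im[100:270,290:480,::-1],None,fx=2.5,fy=2.5)
s,im,d=shot('wrist'); b=cv2.resize(im[:,:,::-1],(480,360)); o=np.zeros((425,955,3),np.uint8); o[:,:475]=a; o[:360,475:]=b
cv2.imwrite('pics/p1.png',cv2.resize(o,(800,356)))
print(goal((.544,.3015,.055),-2.4))
E
```

```text
22.55 [0.546  0.3009 0.0679] [-0.4064  0.2423  0.469 ] -0.00023404109944993192
(array([-0.1, -2.4, 13.6]), array([ 0.21, -0.1 , -0.06]))
```

View pics/p1.png

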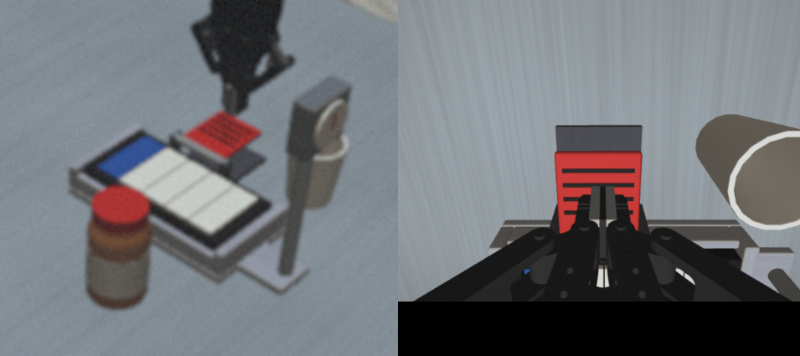

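The shut fingers are centred over the red paddle at (600,195 in the right half), clear of the pot. Pressing down.

Request:
{"method": "play_rows", "body": {"commands": [0,0,10,0,0,0,0,0,0,18,0,0,0,0,0,0,24,0,0,0,0,0,0,29,0,0,0,0,0,0,33,0,0,0,0,0,0,37,0,0,0,0,0,0,40,0,0,0,0,0,0,40,0,0,0,0,0,0,40,0,0,0,0]}}

```text
t: 23.4
ee_pos: [0.5458, 0.3011, 0.0293]
eef_rot: [[0.042, 0.999, 0.002], [0.999, -0.042, -0.0], [0.0, 0.002, -1.0]]
contact_force: [-3.5, -2.7, 12.8]
finger_gap: 0.0001
```

Request:
{"method": "play_rows", "body": {"commands": [0,0,2,0,0,0,0,0,0,4,0,0,0,0,0,0,4,0,0,0,0,0,0,4,0,0,0,0,0,0,4,0,0,0,0]}}

```text
t: 23.82
ee_pos: [0.5462, 0.3014, 0.0283]
eef_rot: [[0.042, 0.999, 0.004], [0.999, -0.042, 0.001], [0.001, 0.004, -1.0]]
contact_force: [-7.9, -3.2, 22.9]
finger_gap: -0.0002
```

Request:
{"method": "play_rows", "body": {"commands": [0,0,2,0,0,0,0,0,0,3,0,0,0,0,0,0,3,0,0,0,0,0,0,3,0,0,0,0,0,0,3,0,0,0,0]}}

```text
t: 24.23
ee_pos: [0.5463, 0.3014, 0.0281]
eef_rot: [[0.042, 0.999, 0.005], [0.999, -0.042, 0.001], [0.001, 0.005, -1.0]]
contact_force: [-12.5, -6.2, 32.7]
finger_gap: 0.0001
```

It's against the stop: z stays at 28 mm while the force rises. Releasing and checking.

Request:
{"method": "play_rows", "body": {"commands": [0,0,-4,0,0,0,0,0,0,-8,0,0,0,0,0,0,-13,0,0,0,0,0,0,-18,0,0,0,0,0,0,-25,0,0,0,0,0,0,-40,0,0,0,0,0,0,-65,0,0,0,0,0,0,-100,0,0,0,0,0,0,-140,0,0,0,0,0,0,-180,0,0,0,0,0,0,-220,0,0,0,0,-60,-60,-240,0,0,0,0,-60,-60,-240,0,0,0,0,-60,-60,-240,0,0,0,0,-60,-60,-240,0,0,0,0,-60,-60,-240,0,0,0,0]}}

```text
t: 25.57
ee_pos: [0.4825, 0.2439, 0.2588]
eef_rot: [[0.043, 0.999, 0.0], [0.999, -0.043, 0.0], [0.0, 0.0, -1.0]]
contact_force: [0.4, 0.8, 0.6]
finger_gap: -0.0
```

```bash
python3 - <<'E'
from h import *
np.set_printoptions(precision=4,suppress=True)
s,im,d=shot('scene','end.png'); print(s['t'],s['ee_pos'],s['contact_force'])
P=cloud('scene',s,d); b=colours(im,P,(.44,.66,.13,.24))
m=(b['white']|b['blue'])&(P[...,2]>.035)&(P[...,2]<.06)
c=np.array([.559,.185]);t=np.radians(-2.4);X=(P[...,:2]-c)@[np.cos(t),np.sin(t)];Y=(P[...,:2]-c)@[-np.sin(t),np.cos(t)]
for k in range(-2,3):
    q=m&(abs(X-.032*k)<.011)&(abs(Y)<.033); print(k+3,q.sum(),np.median(P[q][:,2]) if q.any() else 0)
b=colours(im,P,(.48,.62,.24,.36)); r=largest(b['red']);print('red',fit(P,r))
q=P[r]; A=np.c_[(q[:,1]-q[:,1].mean()),np.ones(len(q))]; print('slope',np.linalg.lstsq(A,q[:,2],rcond=None)[0])
for n in ('roller','sanitiser','jar','can','pot'): print(n,[(np.round(r['xyz'],3),round(r['conf'],2)) for r in spot_point(n,'scene')][:2])
get_image('top')
for n in ('roller','sanitiser','jar','can','pot'): print(n,[(np.round(r['xyz'],3),round(r['conf'],2)) for r in spot_point(n,'top')][:2])
E
```

```text
25.5667 [0.4825 0.2439 0.2588] [0.4061 0.798  0.5629]
1 161 0.044928512707465895
2 161 0.04508177362329391
3 185 0.04529509778883367
4 187 0.04525796708633745
5 192 0.04534776438977722
red (array([547.6, 286.6]), array([63.8, 56.9]), 86.62, np.float64(45.3), 347)
slope [-0.0207  0.0452]
roller [(array([ 0.565, -0.268,  0.011]), 0.92)]
sanitiser [(array([ 0.7  , -0.268,  0.001]), 0.73), (array([ 0.569, -0.264,  0.013]), 0.51)]
jar [(array([ 0.592,  0.05 , -0.   ]), 0.85), (array([ 0.568, -0.262, -0.001]), 0.34)]
can [(array([ 0.44 , -0.251, -0.001]), 0.78), (array([0.497, 0.187, 0.044]), 0.4)]
pot [(array([ 0.65 ,  0.309, -0.   ]), 0.68)]
roller [(array([ 0.565, -0.269,  0.008]), 0.84)]
sanitiser [(array([ 0.698, -0.274,  0.001]), 0.9)]
jar [(array([0.592, 0.048, 0.001]), 0.58)]
can [(array([ 0.446, -0.25 ,  0.002]), 0.73)]
pot [(array([ 0.652,  0.312, -0.   ]), 0.75)]
```

View pics/end.png

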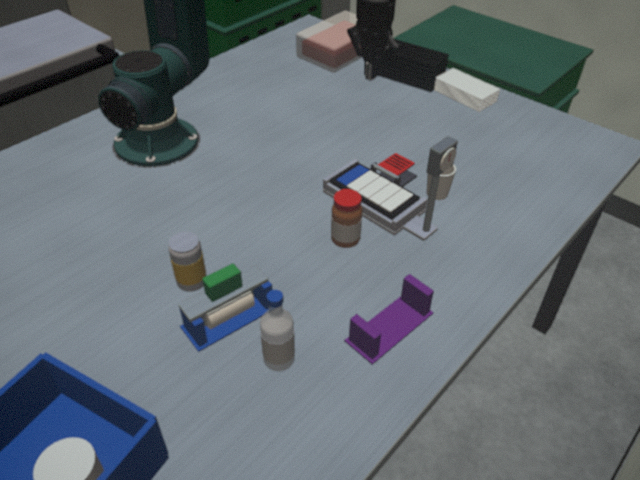

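The final picture shows the roller in the blue stand (228,315), the lids flat (378,190), the paddle level (397,162) and the other objects where they were. Handing in.

```bash
python3 -c "
from plant import manip; print(manip.hand_in())"
```

```text
the job is handed in; nothing more can be done
None
```

The whole task ran through once without a mishap, and I handed the job in at about 26 s of the 72 s allowed. The hand-in gives no verdict.

- **Rolling:** I gripped the roller by its green grip and rolled it from the blue lid about 137 mm to the far end. The estimated force on the lids was 17–23 N. I did not measure the drum's angle; rolling that distance without slip would be about 5.5 rad. The tool height stayed constant throughout.
- **Roller:** I put it back in the blue stand and let go. It was found within a few mm of where it started.
- **Paddle:** I pressed it with the shut fingers to the stop. The height held at 28 mm while the force rose to 33 N, and I then released it.

**Last checks:**
- All five lid tops measure about 45 mm above the table, which is fully down.
- The paddle is back up at 45 mm, with a measured slope of about 0.02 rad.
- The bottle, can, jar and pot are within about 5 mm of their first readings, which is the detector's accuracy.
- The arm is clear of everything. No check failed or disagreed.

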